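Check a bore with a go / no-go plug gauge

TASK

Check the bore of the clamped workpiece with the double-ended plug gauge: take the gauge from its cradle, slide the long go end fully home until its green collar meets the workpiece, and draw it out; then offer the short no-go end squarely to the bore and press it lightly for a moment against the step inside the counterbore to confirm that it is refused, never forcing either end. Finally lay the gauge back in its cradle and let go, leaving the things around undisturbed.

Things in the scene. Friction and masses are not known exactly. Their poses are not given: they have to be found in the camera images.
- gauge: loose double-ended plug gauge, 122 mm long, 180 to 290 g, balanced at mid handle, level in its cradle at the start. Origin: middle of the handle, on the axis; y runs along the gauge to the go end. Handle black, 22 x 22 mm square, y -26 to +26 mm, then a 4 mm thick collar of 34 mm diameter at each end: green at +y (go), red at -y (no-go)
- go_tip (a point): centre of the flat tip of the go end, 68 mm from the gauge's origin along +y. The go end is steel, 20 mm diameter, 38 mm long from the green collar's face, its last 1.5 mm tapered to 18.4 mm
- nogo_tip (a point): centre of the flat tip of the no-go end, 54 mm from the gauge's origin along -y. The no-go end is steel, 24 mm diameter, 24 mm long from the red collar's face
- fixture: fixture fixed to the bench: base plate 130 (x) x 70 (y) x 12 mm, blue pedestal, dark jaws 72 mm high at x -50 and +50 mm. It carries the workpiece, a metal block 70 (x) x 40 (y) x 44 mm, top 97 mm over the bench, faces at y -20 and +20 mm, with a level bore along y. Origin: centre of the base's underside, z up. Over 18 N between gauge and fixture counts as forcing
- bore (a point): nominal middle of the bore, 75 mm above the fixture's origin, axes as the fixture's. The block was clamped by eye: the true bore axis lies up to 7 mm to either side of this point along x (height and direction are true), to be found by feel or sight. It does not move under light loads
- mouth_pos (a point): nominal centre of the bore's mouth on the face at y = +20 mm of the fixture. From each face: counterbore 27.2 mm diameter and 5 mm deep, then the bore, 21.2 mm diameter and 30 mm long, then the other counterbore. Both mouths are alike; either serves for either end of the gauge
- mouth_neg (a point): nominal centre of the other mouth, on the face at y = -20 mm. When fully home the green collar touches a face and the go tip is 38 mm below it; the no-go end enters a counterbore and is stopped by the step 5 mm below the face
- cradle: gauge cradle fixed to the bench: black base plate 70 (x) x 130 (y) x 8 mm, two grey V supports, 12 mm thick, open upwards, at y = +50 mm (under the go end) and y = -42 mm (under the no-go end), tops under 50 mm over the bench; the 80 mm between them are free for fingers down to the plate. Origin: centre of its underside; y runs along the resting gauge
- rest (a point): where the gauge's origin belongs when it lies in the cradle: over the cradle's origin, 45 mm above the bench
- bottle: bystander: white plastic bottle, 60 mm diameter, 170 mm high, origin under its centre
- tape: bystander: silver roll lying flat, 90 mm diameter, 45 mm high, origin under its centre
- screwdriver: bystander: screwdriver with yellow handle, lying on the bench
Mind the look-alikes: they are no part of the job. What is shaped like the gauge but blue or purple is not meant. Leave any brown or turquoise look-alike of the cradle alone.

How it is judged (in metres and radians):
On the way, in this order (a step that is already met when the one before it is completed fails the run):
1. the go end is fully home in the bore, its green collar within 2.5 mm of the workpiece's face (x of go_tip in the frame of fixture between -0.0095 and 0.0095 m and z of go_tip in the frame of fixture between 0.0705 and 0.0795 m and angle between the y axis of gauge and the y axis of fixture, either way round below 0.09 rad and ((y of go_tip in the frame of fixture between 0.0155 and 0.025 m and y of gauge in the frame of fixture below -0.03 m) or (y of go_tip in the frame of fixture between -0.025 and -0.0155 m and y of gauge in the frame of fixture above 0.03 m))), for 0.2 s.
2. the no-go end sits squarely in a counterbore, 3 mm or more below the face, and is pressed with more than 2.5 N (x of nogo_tip in the frame of fixture between -0.0095 and 0.0095 m and z of nogo_tip in the frame of fixture between 0.0705 and 0.0795 m and angle between the y axis of gauge and the y axis of fixture, either way round below 0.09 rad and ((y of nogo_tip in the frame of fixture between -0.017 and -0.011 m and y of gauge in the frame of fixture below -0.03 m) or (y of nogo_tip in the frame of fixture between 0.011 and 0.017 m and y of gauge in the frame of fixture above 0.03 m)) and contact force between gauge and fixture above 2.5 N), for 0.2 s.
At the end, for the whole second after the job is handed in: the gauge lies in both V supports of its cradle, either way round, at rest and released: its origin within 12 mm of the rest point in plan and 4 mm in height, its axis within 0.12 rad of the cradle's (horizontal distance between gauge and rest below 0.012 m and z of gauge in the frame of cradle between 0.041 and 0.049 m and angle between the y axis of gauge and the y axis of cradle, either way round below 0.12 rad and linear speed of gauge below 0.02 m/s and angular speed of gauge below 0.2 rad/s and contact force between gauge and the fingers below 0.1 N); the robot touches nothing.
It fails at once if the gauge is forced: more than 18 N between it and the fixture (contact force between gauge and fixture above 18 N).
It fails at once if the no-go end is driven into the bore past the step (x of nogo_tip in the frame of fixture between -0.0095 and 0.0095 m and z of nogo_tip in the frame of fixture between 0.0705 and 0.0795 m and angle between the y axis of gauge and the y axis of fixture, either way round below 0.09 rad and ((y of nogo_tip in the frame of fixture between -0.011 and 0.025 m and y of gauge in the frame of fixture below -0.03 m) or (y of nogo_tip in the frame of fixture between -0.025 and 0.011 m and y of gauge in the frame of fixture above 0.03 m))).
It fails at once if a bystander is moved by more than 25 mm (distance of any of bottle, tape, screwdriver from where it was at the start of the episode above 0.025 m).
It also fails if it takes over 72 s, if anything falls off the work surface, if the arm or the gripper's body presses on something with over 40 N, if the wrist force passes 120 N, or if a joint passes its speed limit or range.

ROBOT

A 6-joint arm with a two-finger parallel gripper is mounted at the origin on the work surface. World frame = base frame: x ahead of the robot, y to its left, z up, the work surface at z = 0. Lengths are in mm, angles in rad, forces in N, time in s.
With the tool pointing down it reaches from about 350 to 775 mm from the base axis. Payload 7.3 kg.
Tool frame: the origin (TCP) lies midway between the tips of the shut fingers; the grasp point (between the pads) lies 19 mm behind it (bot.tcp_to_grasp is the distance from the TCP to the grasp point, in mm); z points along the fingers, y is the direction in which the jaws open and shut (so a half turn about z gives the same grasp; the last joint's range is limited). The gripper opens to 92 mm and grips with 3 to 60 N. Pads are 19 mm wide; open, the fingers measure 130 mm over their backs; the gripper's body (75 mm by 190 mm) begins 47 mm behind the grasp point.
Start: joints at [-1.413, 0.342, 1.524, -0, 1.275, -0.146], TCP at [157.075, -500.971, 226.741] pointing down, gripper open.
Joint ranges: [-2.53, 2.53], [-0.77, 2.02], [0.04, 2.7], [-1, 4.14], [0.28, 2.66], [-3.11, 3.11]. Speed limits (rad/s): [2.57, 2.57, 3.14, 3.14, 3.14, 3.14].

INTERFACE

Orientations are given as a 3x3 rotation matrix whose columns are the frame's x, y, z axes.
In Python, from cell import bot, read_camera gives the robot as it stands.
- The arm moves only by the tool step_arm, never from a script. Its argument "steps" is a list of rows, each a list of 7 numbers: the turn, a rotation vector about the tool's x, y, z in rad, then the shift along the tool's x, y, z in m, then the finger opening in m, from 0 to 0.0918. A call has 1 to 12 rows; each row is the pose to reach, as a shift and turn from the pose commanded when the call began, along the tool's axes at that moment; what a row does not reach only later rows make up. A row lasts 1/12 s, in which the tool goes at most 41.7 mm and 7.16 degrees, less where a joint would pass 70% of its speed; a pose out of reach is approached as far as the arm can. A call with a gripper value outside its range is refused whole. The fingers move at their own pace and stop on an object; the grip force is fixed at half the most. Time passes only in rows, so rows that repeat a pose let the fingers close. It gives the time, the measured TCP pose, the force and the opening at its end, in the units of the state.
- bot.observe(): the state, without advancing time (a new reading comes with each control period).
- read_camera(name): name is "scene" or "top" or "wrist"; returns a dict with "frame" (400x640x3 uint8, red, green, blue), "K" (3x3 intrinsics, pixels), "eye" and "rotation" of the camera in the world. Camera axes: x right, y down, z forward; pixel columns grow to the right and rows downward; lengths in mm; the calibration is good to about 2 mm. A picture is of the moment at which its call begins. There is no depth.
- bot.hand_in(): hands the job in, once; it reports no verdict.
The state is a dict: "t": time; "qpos": joint angles; "qvel": joint speeds; "joint_efforts": joint torques, N m; "tool_pos": TCP position; "tool_rot": TCP orientation; "contact_force": force on the tool from outside, world axes, zero at the start; "moment": the same for the moment, N m; "gripper_width": opening from 0.0 (shut) to 1.0 (fully open).
Only numpy, scipy, OpenCV 4.12 (cv2) and the standard library are available. Lean on these libraries where they do the work, as an engineer would, in place of code of your own. Each camera call takes 0.05 s, during which the arm holds its last target.

## Working session

There is one attempt and no reset: what is moved stays moved. The work goes in short steps, Python scripts to look and compute and a tool call to move; the robot and the scene stay as the last step left them, time stands still between calls to the robot, and variables do not carry over. Pictures are saved under pics/ and viewed, and the job is handed in when it is done.

Besides the shell and the picture viewer there is one more tool, called after "Emit:" as a command line: name --pt "numbers of a row" for each row, then --argument value for the rest. step_arm: Moves the arm, as the interface text tells. Its arguments: {"type":"object","properties":{"steps":{"type":"array"}},"required":["steps"]}

```bash
ls; mkdir -p pics
python3 - <<'E'
from cell import bot, read_camera
import cv2
print(bot.observe())
for n in ("scene","top","wrist"):
    c=read_camera(n); cv2.imwrite(f"pics/{n}0.png",c["frame"][:,:,::-1]); print(n,c["K"],c["eye"],c["rotation"])
E
```

```text
pics
{'t': 0.0, 'qpos': array([-1.41300776e+00,  3.42744008e-01,  1.52501364e+00,  2.84491670e-05,
        1.27537557e+00, -1.45986349e-01]), 'qvel': array([ 0.00177506, -0.00022807,  0.00019729,  0.0003106 ,  0.0001888 ,
        0.00242775]), 'joint_efforts': array([-1.87609367e-03, -4.31251359e+01, -2.44214541e+01,  7.15456414e-02,
        5.61223039e-02, -1.36516101e-04]), 'tool_pos': array([ 157.0136264 , -500.55431573,  226.03508598]), 'tool_rot': array([[ 9.54216631e-01,  2.99116322e-01, -2.15196642e-04],
       [ 2.99116294e-01, -9.54215445e-01,  1.52569826e-03],
       [ 2.51017292e-04, -1.52021547e-03, -9.99998813e-01]]), 'contact_force': array([-0.57391156, -1.04521122,  0.03823758]), 'moment': array([-0.02375076, -0.00546683,  0.04513019]), 'gripper_width': 0.9983618605544083}
scene [[385.49875676   0.         319.89475207]
 [  0.         385.49875676 203.81723209]
 [  0.           0.           1.        ]] [ 969.28493453 -260.29114621  955.3658192 ] [[ 0.62559298  0.67092849 -0.398106  ]
 [ 0.78006043 -0.54566426  0.30619641]
 [-0.01179632 -0.50210106 -0.8647285 ]]
top [[361.62184557   0.         321.7768153 ]
 [  0.         361.62184557 202.10034963]
 [  0.           0.           1.        ]] [ 456.79373805   66.55869926 1189.47240928] [[-0.00883803 -0.99597279  0.08921939]
 [-0.99977985  0.00710322 -0.01974307]
 [ 0.01902981 -0.08937424 -0.9958163 ]]
wrist [[299.91512846   0.         320.60885812]
 [  0.         299.91512846 199.49419875]
 [  0.           0.           1.        ]] [ 221.24194604 -479.64419647  382.62772033] [[ 0.29842253 -0.9233503  -0.24159514]
 [-0.95443166 -0.28924589 -0.07346439]
 [-0.00204704  0.25250948 -0.96759225]]
```

View pics/scene0.png

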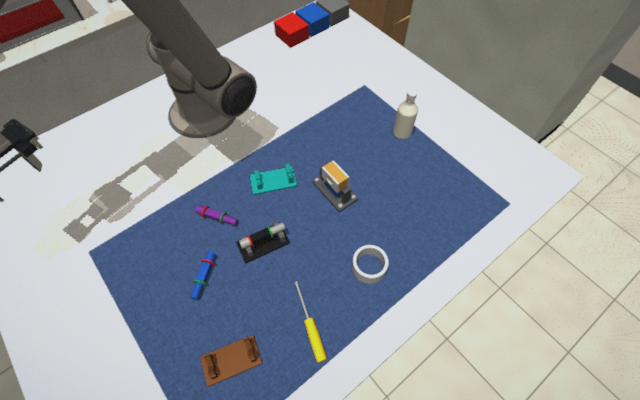

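View pics/top0.png

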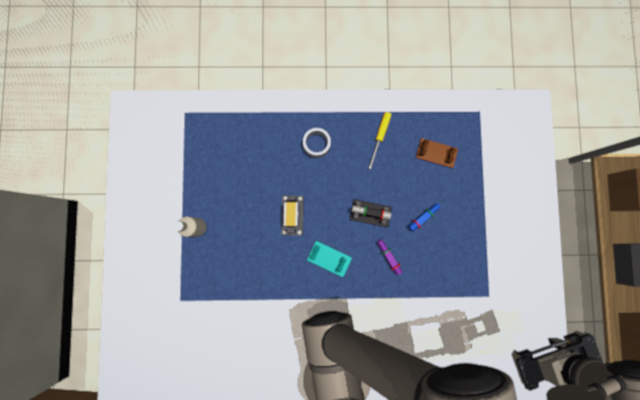

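View pics/wrist0.png

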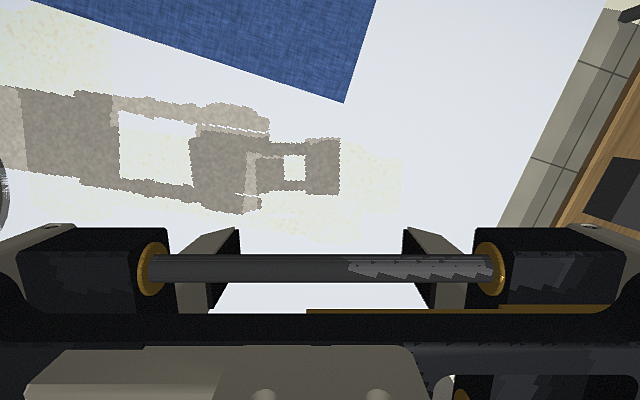

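```bash
cat > h.py <<'E'
import numpy as np, cv2
from cell import bot, read_camera
def ray(c,u,v,z):
    d=c["rotation"]@np.linalg.inv(c["K"])@np.array([u,v,1.0]); e=np.array(c["eye"])
    return e+d*(z-e[2])/d[2]
def rays(c,P,z): return np.array([ray(c,u,v,z) for u,v in P])
def proj(c,p):
    q=c["K"]@(c["rotation"].T@(np.array(p,float)-c["eye"])); return q[:2]/q[2]
def save(c,n): cv2.imwrite(f"pics/{n}.png",c["frame"][:,:,::-1])
def st():
    s=bot.observe(); print(round(s["t"],2),s["tool_pos"].round(1),s["contact_force"].round(2),s["moment"].round(2),round(s["gripper_width"]*91.8,1),"heading",np.degrees(np.arctan2(s["tool_rot"][1,0],s["tool_rot"][0,0])).round(2)); return s
def local(dw):  # world mm shift -> tool axes m
    return (bot.observe()["tool_rot"].T@np.array(dw)/1000).round(4)
E
python3 - <<'E'
from h import *
c=read_camera("top")
for n,u,v,z in [("fix",291,215,97),("fixbase1",286,197,12),("gauge",371,213,45),("bottle",193,228,0),("tape",316,142,45),("tape",316,142,0),("turq",329,259,8)]: print(n,ray(c,u,v,z).round())
x=c["frame"][180:290,260:410]; cv2.imwrite("pics/crop0.png",cv2.resize(x,None,fx=5,fy=5,interpolation=cv2.INTER_CUBIC)[:,:,::-1])
E
```

```text
fix [516. 138.  97.]
fixbase1 [580. 160.  12.]
gauge [ 523. -112.   45.]
bottle [482. 464.   0.]
tape [754.  61.  45.]
tape [766.  61.   0.]
turq [378.  21.   8.]
```

View pics/crop0.png

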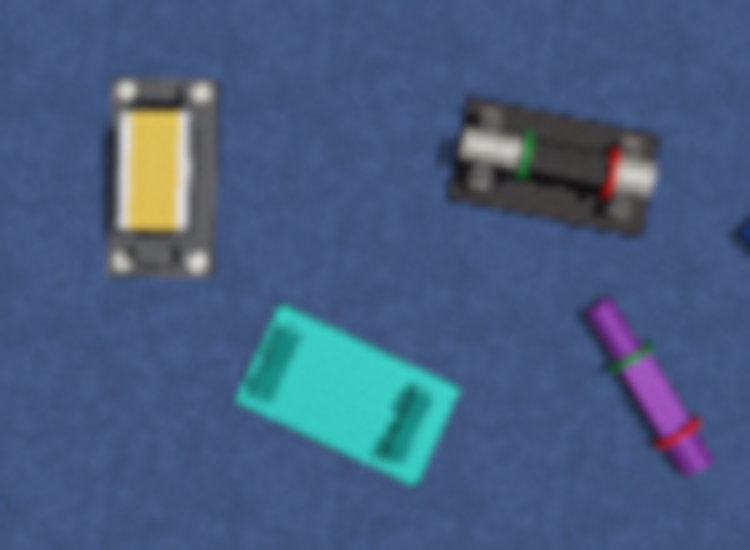

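Run:
```python
from h import *
s=st(); print(local(np.array([480,-100,330])-s["tool_pos"]))
```

```text
0.2 [ 157.  -500.7  226.3] [-0.08 -0.1   1.04] [0.04 0.   0.01] 91.9 heading 17.41
[ 0.4281 -0.2859 -0.1034]
```

Emit:
step_arm --pt "0 0 -0.1 0.03 -0.02 -0.03 0.0918" --pt "0 0 -0.22 0.06 -0.04 -0.05 0.0918" --pt "0 0 -0.34 0.09 -0.06 -0.07 0.0918" --pt "0 0 -0.46 0.12 -0.08 -0.09 0.0918" --pt "0 0 -0.58 0.15 -0.1 -0.1 0.0918" --pt "0 0 -0.7 0.18 -0.12 -0.1034 0.0918" --pt "0 0 -0.82 0.21 -0.14 -0.1034 0.0918" --pt "0 0 -0.94 0.24 -0.16 -0.1034 0.0918" --pt "0 0 -1.06 0.275 -0.184 -0.1034 0.0918" --pt "0 0 -1.18 0.31 -0.207 -0.1034 0.0918" --pt "0 0 -1.267 0.34 -0.227 -0.1034 0.0918" --pt "0 0 -1.267 0.37 -0.247 -0.1034 0.0918"

```text
t: 1.2
tool_pos: [437.1, -152.6, 330.2]
tool_rot: [[-0.005, 1.0, 0.0], [1.0, 0.005, -0.0], [-0.0, 0.0, -1.0]]
contact_force: [0.4, -0.3, 0.1]
gripper_width: 1.0
```

Run:
```python
from h import *
s=st(); print(local(np.array([480,-100,330])-s["tool_pos"]))
```

```text
1.2 [ 437.1 -152.6  330.2] [ 0.4  -0.27  0.1 ] [-0.04 -0.16 -0.07] 91.8 heading 90.3
[0.0524 0.0432 0.0002]
```

Emit:
step_arm --pt "0 0 0 0.03 0.04 0 0.0918" --pt "0 0 0 0.06 0.075 0 0.0918" --pt "0 0 0 0.06 0.075 0 0.0918" --pt "0 0 0 0.06 0.075 0 0.0918" --pt "0 0 0 0.06 0.075 0 0.0918"

```text
t: 1.62
tool_pos: [511.0, -94.4, 329.5]
tool_rot: [[-0.002, 1.0, -0.002], [1.0, 0.002, -0.0], [-0.0, -0.002, -1.0]]
contact_force: [-0.8, 0.0, 0.2]
gripper_width: 1.002
```

Run:
```python
from h import *
st(); c=read_camera("wrist"); save(c,"w1"); print(c["eye"])
```

```text
1.62 [511.  -94.4 329.5] [-0.84  0.01  0.2 ] [-0.05 -0.1  -0.05] 92.0 heading 90.09
[510.60636377 -25.62667822 485.98733488]
```

View pics/w1.png

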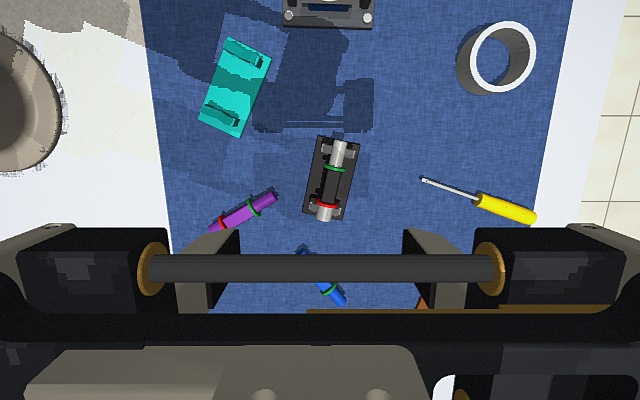

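Run:
```python
from h import *
c=read_camera("wrist"); f=c["frame"]
x=f[120:235,280:380]; cv2.imwrite("pics/crop1.png",cv2.resize(x,None,fx=5,fy=5,interpolation=cv2.INTER_CUBIC)[:,:,::-1])
hsv=cv2.cvtColor(f,cv2.COLOR_RGB2HSV)
roi=np.zeros(f.shape[:2],bool); roi[130:230,295:365]=1
g=roi&(hsv[...,0]>45)&(hsv[...,0]<80)&(hsv[...,1]>100)&(hsv[...,2]>50)
r=roi&((hsv[...,0]<8)|(hsv[...,0]>172))&(hsv[...,1]>120)&(hsv[...,2]>70)
P={}
for n,m in (("g",g),("r",r)):
    ys,xs=np.nonzero(m); print(n,m.sum(),xs.mean(),ys.mean(),xs.min(),xs.max(),ys.min(),ys.max())
    P[n]=ray(c,xs.mean(),ys.mean(),53); print(P[n].round(1))
d=P["g"]-P["r"];print(np.linalg.norm(d),np.degrees(np.arctan2(d[0],d[1])),(P["g"]+P["r"])/2)
```

```text
g 88 334.3181818181818 167.11363636363637 324 345 163 170
[529.7 -90.9  53. ]
r 93 326.21505376344084 203.55913978494624 316 337 198 207
[ 518.2 -145.8   53. ]
56.09000117698949 11.874472455478132 [ 523.94374535 -118.32979366   53.        ]
```

View pics/crop1.png

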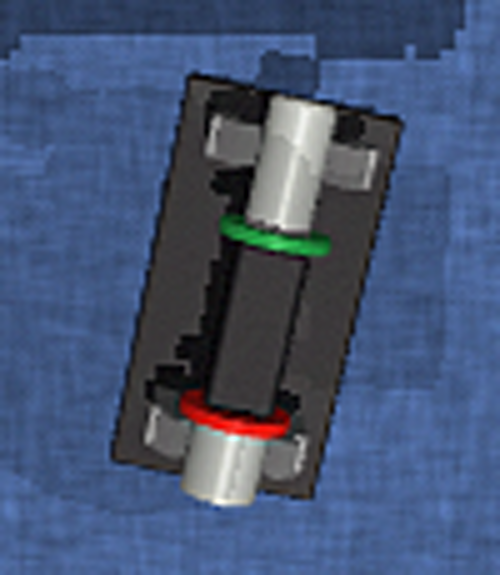

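Emit:
step_arm --pt "0 0 0 0.03 0.0 0 0.0918" --pt "0 0 0 0.07 0.0 0 0.0918" --pt "0 0 0 0.11 0.0 0 0.0918" --pt "0 0 0 0.13 0.0 0 0.0918" --pt "0 0 0 0.13 0 0 0.0918" --pt "0 0 0 0.13 0 0 0.0918"

```text
t: 2.22
tool_pos: [510.7, 34.9, 330.5]
tool_rot: [[-0.0, 1.0, 0.001], [1.0, 0.0, -0.001], [-0.001, 0.001, -1.0]]
contact_force: [0.0, -0.8, 0.2]
gripper_width: 0.997
```

Run:
```python
from h import *
st(); c=read_camera("wrist"); save(c,"w2"); print(c["eye"])
```

```text
2.22 [510.7  34.9 330.5] [ 0.02 -0.77  0.21] [-0.02 -0.1   0.02] 91.5 heading 90.02
[509.9954214  103.71913087 486.97812651]
```

View pics/w2.png

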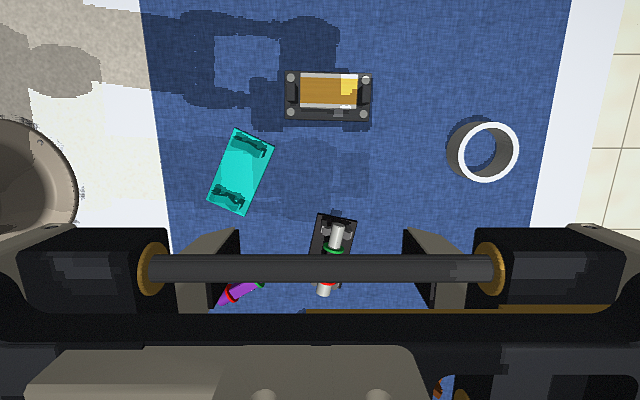

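Run:
```python
from h import *
c=read_camera("wrist"); f=c["frame"]
x=f[55:135,270:390]; cv2.imwrite("pics/crop2.png",cv2.resize(x,None,fx=6,fy=6,interpolation=cv2.INTER_CUBIC)[:,:,::-1])
```

```text
(no output)
```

View pics/crop2.png

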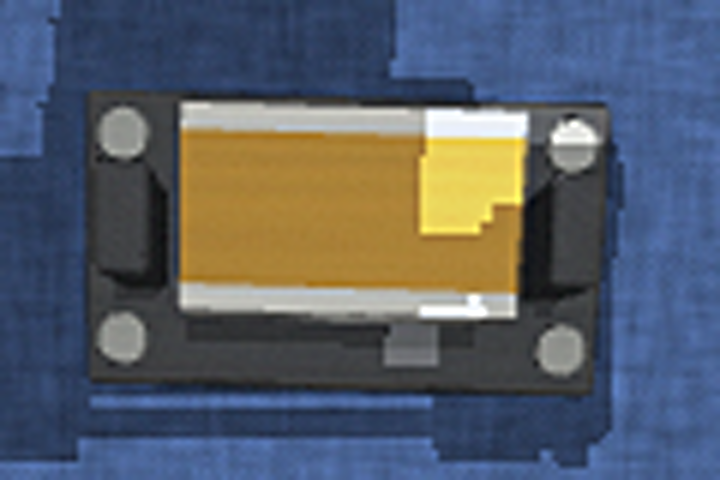

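Run:
```python
from h import *
c=read_camera("wrist")
def q(L,z,o=np.array([270,55])):
    P=rays(c,np.array(L)/6+o-0.4,z); TL,TR,BR,BL=P
    print(P.round(1)[:,:2].tolist(),"c",P.mean(0).round(1))
    for a,b in((TL,TR),(BL,BR),(BL,TL),(BR,TR)): d=b-a; print(np.linalg.norm(d).round(1),np.degrees(np.arctan2(d[1],d[0])).round(2))
q([(88,92),(608,104),(594,394),(88,382)],12)
q([(124,132),(574,144),(562,350),(124,336)],14)
q([(180,101),(527,113),(517,318),(178,308)],97)
```

```text
[[457.6, 175.4], [585.1, 172.3], [584.3, 103.5], [455.3, 106.8]] c [520.6 139.5  12. ]
127.6 -1.37
129.0 -1.46
68.6 88.1
68.8 89.31
[[466.3, 165.9], [576.8, 162.9], [575.5, 114.3], [465.0, 117.9]] c [520.9 140.3  14. ]
110.5 -1.57
110.6 -1.9
48.0 88.39
48.7 88.44
[[485.5, 160.6], [555.5, 158.2], [554.5, 118.6], [484.3, 120.8]] c [520.  139.5  97. ]
70.0 -1.98
70.3 -1.76
39.9 88.24
39.6 88.63
```

Emit:
step_arm --pt "0 0 0 0.03 0.0 0 0.0918" --pt "0 -0.05 0 0.065 0.002 0.02 0.0918" --pt "0 -0.12 0 0.1 0.004 0.05 0.0918" --pt "0 -0.2 0 0.13 0.006 0.08 0.0918" --pt "0 -0.3 0 0.16 0.008 0.11 0.0918" --pt "0 -0.38 0 0.19 0.008 0.14 0.0918" --pt "0 -0.436 0 0.19 0.008 0.15 0.0918" --pt "0 -0.436 0 0.19 0.008 0.15 0.0918" --pt "0 -0.436 0 0.19 0.008 0.15 0.0918"

```text
t: 3.12
tool_pos: [519.2, 224.9, 178.7]
tool_rot: [[-0.002, 1.0, -0.003], [0.906, 0.0, -0.423], [-0.423, -0.003, -0.906]]
contact_force: [0.1, -0.6, 1.2]
gripper_width: 0.998
```

Run:
```python
from h import *
st(); c=read_camera("wrist"); save(c,"w3"); print(c["eye"])
```

```text
3.12 [519.2 224.9 178.7] [ 0.12 -0.56  1.18] [ 0.27 -0.13  0.  ] 91.6 heading 90.11
[518.91071883 354.09066576 291.62872967]
```

View pics/w3.png

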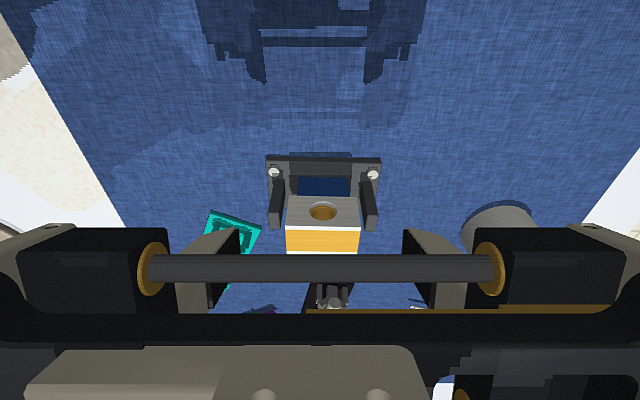

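Run:
```python
from h import *
c=read_camera("wrist"); f=c["frame"]
x=f[150:260,260:390]; cv2.imwrite("pics/crop3.png",cv2.resize(x,None,fx=6,fy=5.4,interpolation=cv2.INTER_CUBIC)[:,:,::-1])
np.save("w3.npy",f); import pickle; pickle.dump(c,open("w3.pkl","wb"))
```

```text
(no output)
```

View pics/crop3.png

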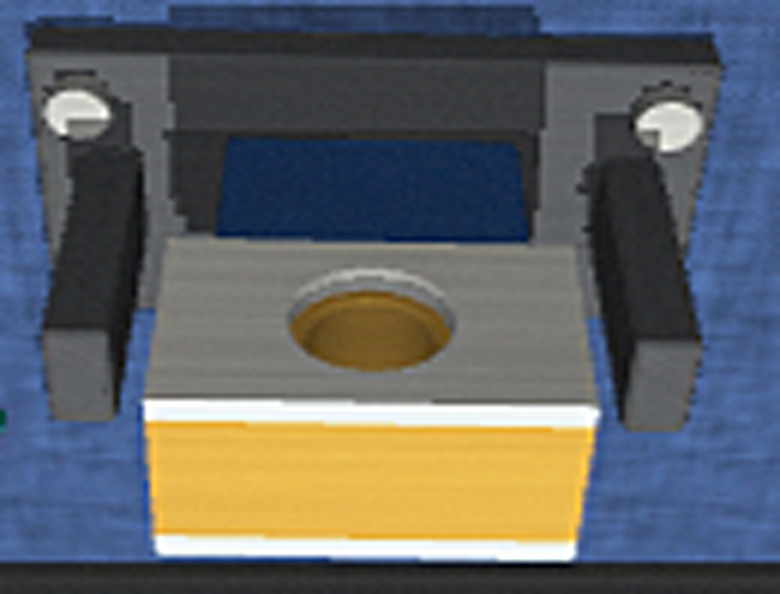

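```bash
cat >> h.py <<'E'
def rayplane(c,u,v,p0,n):
    d=c["rotation"]@np.linalg.inv(c["K"])@np.array([u,v,1.0]); e=np.array(c["eye"]); return e+d*(np.dot(n,np.array(p0)-e)/np.dot(n,d))
E
python3 - <<'E'
from h import *
import pickle; c=pickle.load(open("w3.pkl","rb"))
a=np.radians(-1.75); X=np.array([np.cos(a),np.sin(a),0]);Y=np.array([-np.sin(a),np.cos(a),0]);F=np.array([520.5,139.7,0])
for n,(u,v) in dict(TL=(145,402),TR=(598,413),BL=(168,240),BR=(585,245),cbL=(288,325),cbR=(457,327),cbB=(372,268),cbT=(372,372)).items():
    p=rayplane(c,260+u/6-.4,150+v/5.4-.4,F+20*Y,Y); print(n,p.round(1),"fix x",(X@(p-F)).round(1),"z",p[2].round(1))
for n,u,v,z in [("s",77,112,14),("s",668,126,14),("jL",82,325,72),("jLi",118,328,72),("jLo",45,328,72),("jRi",627,340,72),("jRo",700,340,72)]:
    p=ray(c,260+u/6-.4,150+v/5.4-.4,z); print(n,p.round(1),"fix",(X@(p-F)).round(1),(Y@(p-F)).round(1))
E
```

```text
TL [485.5 160.8  96. ] fix x -35.6 z 96.0
TR [554.8 158.7  96.7] fix x 33.7 z 96.7
BL [485.3 160.8  51.8] fix x -35.8 z 51.8
BR [557.2 158.6  50.9] fix x 36.1 z 50.9
cbL [506.7 160.1  75.6] fix x -14.4 z 75.6
cbR [534.1 159.3  75.3] fix x 13.0 z 75.3
cbB [520.3 159.7  59.1] fix x -0.8 z 59.1
cbT [520.2 159.7  87.5] fix x -0.9 z 87.5
s [465.4 164.6  14. ] fix -55.8 23.2
s [576.1 160.8  14. ] fix 54.9 22.8
jL [472.6 157.   72. ] fix -48.4 15.8
jLi [478.5 156.3  72. ] fix -42.5 15.3
jLo [466.4 156.3  72. ] fix -54.6 14.9
jRi [562.6 153.1  72. ] fix 41.6 14.7
jRo [574.7 153.1  72. ] fix 53.7 15.0
```

Run:
```python
from h import *
s=bot.observe(); 
for p in [(520,190,260),(520,100,300),(523,-60,300),(523,-95,240)]: print(local(np.array(p)-s["tool_pos"]))
from scipy.spatial.transform import Rotation as R
h=np.radians(78.1); T=np.array([[np.cos(h),np.sin(h),0],[np.sin(h),-np.cos(h),0],[0,0,-1]]); print(R.from_matrix(s["tool_rot"].T@T).as_rotvec())
```

```text
[-0.0637 -0.0002 -0.0569]
[-1.622e-01  1.000e-04 -5.530e-02]
[-0.3073  0.0035  0.0121]
[-0.3138  0.0035  0.0812]
[0.04669539 0.43261609 0.20155847]
```

Emit:
step_arm --pt "0 0 0 -0.032 0 -0.028 0.0918" --pt "0 0.08 0 -0.064 0 -0.057 0.0918" --pt "0 0.17 0 -0.1 0 -0.057 0.0918" --pt "0.01 0.26 0.05 -0.135 0 -0.056 0.0918" --pt "0.02 0.34 0.1 -0.162 0 -0.055 0.0918" --pt "0.03 0.4 0.15 -0.2 0 -0.04 0.0918" --pt "0.0467 0.4326 0.2016 -0.24 0 -0.02 0.0918" --pt "0.0467 0.4326 0.2016 -0.28 0.003 -0.003 0.0918" --pt "0.0467 0.4326 0.2016 -0.307 0.0035 0.012 0.0918" --pt "0.0467 0.4326 0.2016 -0.3138 0.0035 0.05 0.0918" --pt "0.0467 0.4326 0.2016 -0.3138 0.0035 0.0812 0.0918" --pt "0.0467 0.4326 0.2016 -0.3138 0.0035 0.0812 0.0918"

```text
t: 4.22
tool_pos: [519.8, -97.6, 236.5]
tool_rot: [[0.211, 0.978, -0.006], [0.978, -0.211, -0.001], [-0.002, -0.006, -1.0]]
contact_force: [-0.5, 0.8, -0.1]
gripper_width: 1.0
```

Emit:
step_arm --pt "0 0 0 0 0 0 0.0918" --pt "0 0 0 0 0 0 0.0918"

```text
t: 4.38
tool_pos: [523.2, -94.1, 241.8]
tool_rot: [[0.206, 0.979, 0.002], [0.979, -0.206, -0.003], [-0.002, 0.003, -1.0]]
contact_force: [0.7, 1.0, -0.2]
gripper_width: 0.999
```

Run:
```python
from h import *
st(); c=read_camera("wrist"); save(c,"w4"); f=c["frame"]
hsv=cv2.cvtColor(f,cv2.COLOR_RGB2HSV)
roi=np.zeros(f.shape[:2],bool); roi[60:245,240:400]=1
g=roi&(hsv[...,0]>45)&(hsv[...,0]<80)&(hsv[...,1]>100)&(hsv[...,2]>50)
r=roi&((hsv[...,0]<8)|(hsv[...,0]>172))&(hsv[...,1]>120)&(hsv[...,2]>70)
for n,m in (("g",g),("r",r)):
    ys,xs=np.nonzero(m); print(n,m.sum(),xs.mean(),ys.mean(),xs.min(),xs.max(),ys.min(),ys.max())
```

```text
4.38 [523.2 -94.1 241.8] [ 0.71  1.04 -0.23] [-0.02 -0.08  0.01] 91.7 heading 78.13
g 149 319.03355704697987 182.9798657718121 240 340 174 244
r 155 325.8709677419355 222.8709677419355 313 339 217 227
```

View pics/w4.png

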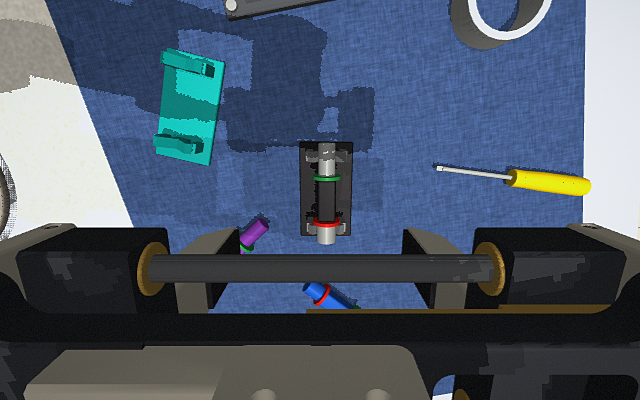

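Run:
```python
from h import *
s=bot.observe(); c=read_camera("wrist"); f=c["frame"]
hsv=cv2.cvtColor(f,cv2.COLOR_RGB2HSV)
roi=np.zeros(f.shape[:2],bool); roi[120:245,290:360]=1
g=roi&(hsv[...,0]>45)&(hsv[...,0]<80)&(hsv[...,1]>100)&(hsv[...,2]>50)
r=roi&((hsv[...,0]<8)|(hsv[...,0]>172))&(hsv[...,1]>120)&(hsv[...,2]>70)
P=[]
for n,m in (("g",g),("r",r)):
    ys,xs=np.nonzero(m); print(n,m.sum(),xs.mean(),(xs.min()+xs.max())/2,ys.mean()); P.append(ray(c,(xs.min()+xs.max())/2,ys.mean(),53))
d=P[0]-P[1]; m=(P[0]+P[1])/2
print(P,np.linalg.norm(d),np.degrees(np.arctan2(d[0],d[1])),m)
t=m.copy(); t[2]=26
print(local(t-s["tool_pos"]))
# where TCP line projects
for y in (100,60,30): print(proj(c,s["tool_pos"]+s["tool_rot"]@np.array([0,0,y])))
```

```text
g 145 326.1241379310345 326.0 178.1793103448276
r 160 325.89375 326.0 223.38125
[array([530.38528105, -91.1310353 ,  53.        ]), array([ 519.1907691 , -145.79077294,   53.        ])] 55.794300929830435 11.574327656188151 [ 524.78802508 -118.46090412   53.        ]
[-0.0236  0.0056  0.216 ]
[321.42770616 201.3290292 ]
[321.57986451 214.99363844]
[321.73306589 228.7519175 ]
```

Emit:
step_arm --pt "0 0 0 -0.012 0.003 0.03 0.06" --pt "0 0 0 -0.0236 0.0056 0.07 0.06" --pt "0 0 0 -0.0236 0.0056 0.105 0.06" --pt "0 0 0 -0.0236 0.0056 0.14 0.06" --pt "0 0 0 -0.0236 0.0056 0.17 0.06" --pt "0 0 0 -0.0236 0.0056 0.195 0.06" --pt "0 0 0 -0.0236 0.0056 0.21 0.06" --pt "0 0 0 -0.0236 0.0056 0.216 0.06" --pt "0 0 0 -0.0236 0.0056 0.216 0.06" --pt "0 0 0 -0.0236 0.0056 0.216 0.06"

```text
t: 5.32
tool_pos: [524.1, -117.8, 24.4]
tool_rot: [[0.203, 0.979, 0.0], [0.979, -0.203, -0.003], [-0.002, 0.001, -1.0]]
contact_force: [0.3, -0.4, 0.1]
gripper_width: 0.656
```

Run:
```python
from h import *
st(); c=read_camera("wrist"); save(c,"w5")
```

```text
5.32 [ 524.1 -117.8   24.4] [ 0.34 -0.42  0.14] [-0.03 -0.11  0.01] 60.2 heading 78.29
```

View pics/w5.png

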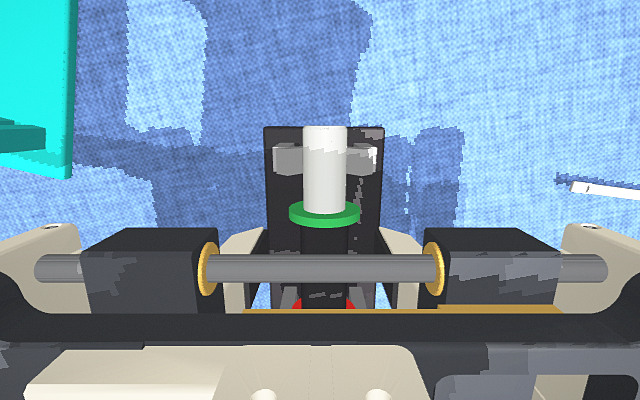

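Emit:
step_arm --pt "0 0 0 0 0 0 0.03" --pt "0 0 0 0 0 0 0.022" --pt "0 0 0 0 0 0 0.01" --pt "0 0 0 0 0 0 0.005" --pt "0 0 0 0 0 0 0.005" --pt "0 0 0 0 0 0 0.005" --pt "0 0 0 0 0 0 0.005" --pt "0 0 0 0 0 0 0.005"

```text
t: 6.03
tool_pos: [525.0, -118.6, 23.7]
tool_rot: [[0.204, 0.979, 0.002], [0.979, -0.204, -0.003], [-0.003, 0.003, -1.0]]
contact_force: [5.3, -1.9, 0.2]
gripper_width: 0.243
```

Run:
```python
from h import *
st(); c=read_camera("wrist"); save(c,"w6")
```

```text
6.03 [ 525.  -118.6   23.7] [ 5.28 -1.86  0.22] [-0.14 -0.95 -0.  ] 22.3 heading 78.22
```

View pics/w6.png

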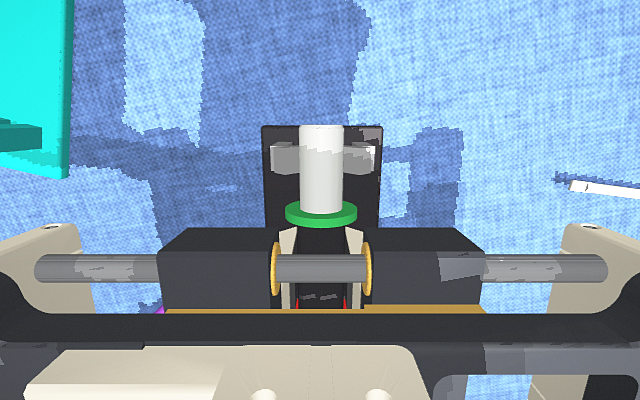

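Run:
```python
from h import *
s=bot.observe()
print(local(np.array([516.6,20,110])-s["tool_pos"]))
```

```text
[ 0.1337 -0.0362 -0.0867]
```

Emit:
step_arm --pt "0 0 0 0 0 -0.01 0.005" --pt "0 0 0 0 0 -0.03 0.005" --pt "0 0 0 0 0 -0.055 0.005" --pt "0 0 0 0 0 -0.075 0.005" --pt "0 0 0 0 0 -0.086 0.005" --pt "0 0 0 0 0 -0.086 0.005"

```text
t: 6.58
tool_pos: [524.1, -118.2, 111.8]
tool_rot: [[0.204, 0.979, 0.002], [0.979, -0.204, -0.003], [-0.003, 0.002, -1.0]]
contact_force: [0.8, 1.0, -0.9]
gripper_width: 0.237
```

Run:
```python
from h import *
s=st()
print(local(np.array([516.6,20,110])-s["tool_pos"]))
```

```text
6.58 [ 524.1 -118.2  111.8] [ 0.76  1.   -0.94] [ 0.01 -0.12 -0.02] 21.7 heading 78.24
[ 0.1338 -0.0355  0.0013]
```

Emit:
step_arm --pt "0 0 0 0.015 -0.005 0 0.005" --pt "0 0 -0.06 0.045 -0.012 0 0.005" --pt "0 0 -0.12 0.075 -0.02 0 0.005" --pt "0 0 -0.175 0.105 -0.028 0 0.005" --pt "0 0 -0.175 0.125 -0.034 0 0.005" --pt "0 0 -0.175 0.1338 -0.0355 0 0.005" --pt "0 0 -0.175 0.1338 -0.0355 0 0.005" --pt "0 0 -0.175 0.1338 -0.0355 0 0.005" --pt "0 0 -0.175 0.1338 -0.0355 0 0.005"

```text
t: 7.33
tool_pos: [515.6, 19.4, 108.5]
tool_rot: [[0.031, 1.0, -0.003], [1.0, -0.031, -0.002], [-0.002, -0.003, -1.0]]
contact_force: [0.4, -0.0, -3.5]
gripper_width: 0.237
```

Run:
```python
from h import *
st(); c=read_camera("wrist"); save(c,"w7"); import pickle; pickle.dump(c,open("w7.pkl","wb"))
```

```text
7.33 [515.6  19.4 108.5] [ 0.39 -0.03 -3.48] [-0.05 -0.14 -0.06] 21.8 heading 88.22
```

View pics/w7.png

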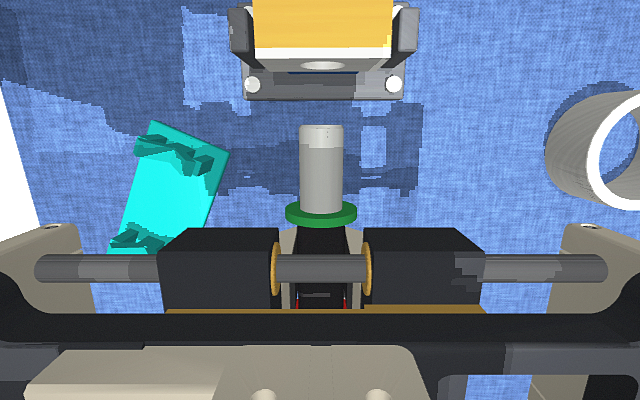

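Run:
```python
from h import *
import pickle; c=pickle.load(open("w7.pkl","rb")); f=c["frame"]
x=f[40:150,250:400]; cv2.imwrite("pics/crop7.png",cv2.resize(x,None,fx=5,fy=5,interpolation=cv2.INTER_CUBIC)[:,:,::-1])
s=bot.observe(); t=s["tool_pos"]; 
for fx,z in ((100,75),(100,97),(68,130),(30,130)):
    p=t+s["tool_rot"]@np.array([fx/1,0,0]); p[2]=z; print(p.round(1),proj(c,p))
```

```text
[518.9 119.2  75. ] [321.78415012  66.18625693]
[518.9 119.2  97. ] [321.84910861  58.70164815]
[517.8  87.2 130. ] [321.920598   123.38041714]
[516.6  49.2 130. ] [321.84986098 207.12699219]
```

View pics/crop7.png

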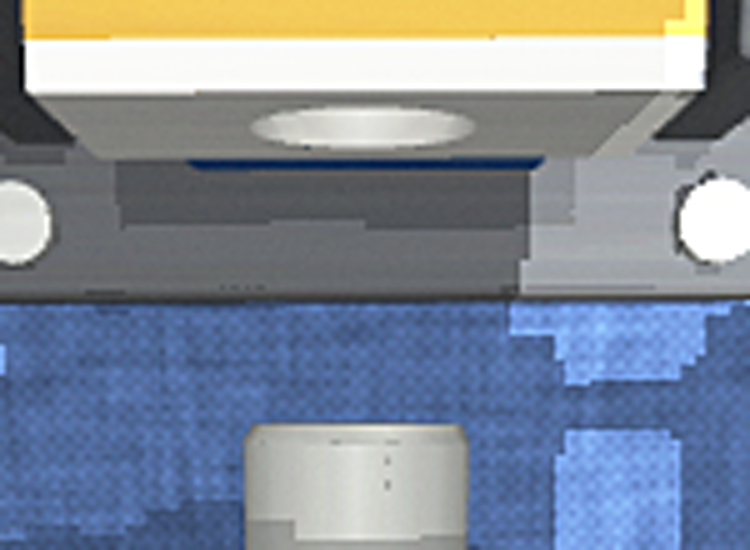

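Emit:
step_arm --pt "0 0 0 0.005 0.0007 0.015 0.005" --pt "0 0 0 0.01 0.0007 0.03 0.005" --pt "0 0 0 0.015 0.0007 0.043 0.005" --pt "0 0 0 0.018 0.0007 0.052 0.005" --pt "0 0 0 0.018 0.0007 0.055 0.005" --pt "0 0 0 0.018 0.0007 0.055 0.005" --pt "0 0 0 0.018 0.0007 0.055 0.005" --pt "0 0 0 0.018 0.0007 0.055 0.005" --pt "0 0 0 0.018 0.0007 0.055 0.005"

```text
t: 8.13
tool_pos: [517.4, 38.0, 54.6]
tool_rot: [[0.031, 1.0, -0.001], [1.0, -0.031, -0.002], [-0.002, -0.001, -1.0]]
contact_force: [-0.1, -0.6, -2.5]
gripper_width: 0.238
```

Run:
```python
from h import *
s=st(); c=read_camera("wrist"); save(c,"w8"); 
import pickle; pickle.dump(c,open("w8.pkl","wb")); f=c["frame"]
cs=read_camera("scene")["frame"]
cv2.imwrite("pics/s8.png",cv2.resize(cs[120:270,220:420],None,fx=4,fy=4,interpolation=cv2.INTER_CUBIC)[:,:,::-1])
x=f[20:160,240:400]; cv2.imwrite("pics/crop8.png",cv2.resize(x,None,fx=5,fy=4,interpolation=cv2.INTER_CUBIC)[:,:,::-1])
t=s["tool_pos"]
for fx,z in ((82,75),(82,97),(68,75)):
    p=t+s["tool_rot"]@np.array([fx/1,0,0]); p[2]=z; print(p.round(1),proj(c,p))
st()
```

```text
8.13 [517.4  38.   54.6] [-0.12 -0.56 -2.47] [-0.05 -0.06 -0.01] 21.9 heading 88.24
[519.9 119.9  75. ] [321.89336923  89.20186018]
[519.9 119.9  97. ] [322.1346773   82.94485987]
[519.4 106.   75. ] [321.88307352 123.01815554]
8.23 [517.1  38.2  54.4] [ 0.2   0.36 -2.06] [ 0.05 -0.11 -0.01] 21.8 heading 88.26
```

View pics/crop8.png

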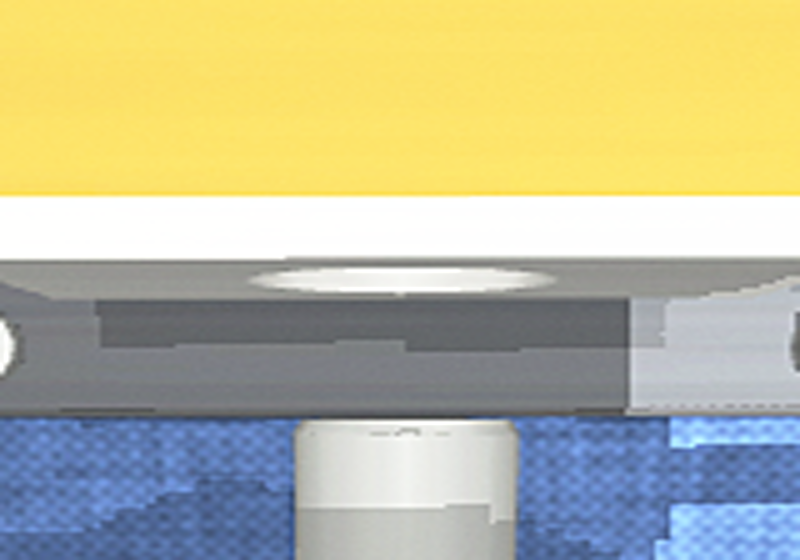

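View pics/s8.png

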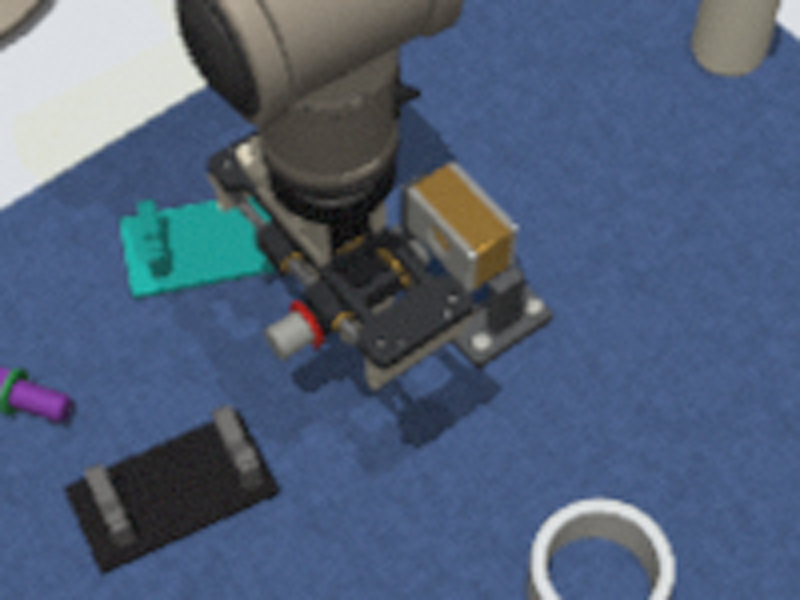

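Emit:
step_arm --pt "0 0 0 0.002 -0.0005 0.0008 0.005" --pt "0 0 0 0.005 -0.0005 0.0008 0.005" --pt "0 0 0 0.009 -0.0005 0.0008 0.005" --pt "0 0 0 0.012 -0.0005 0.0008 0.005" --pt "0 0 0 0.014 -0.0005 0.0008 0.005" --pt "0 0 0 0.016 -0.0005 0.0008 0.005" --pt "0 0 0 0.016 -0.0005 0.0008 0.005" --pt "0 0 0 0.016 -0.0005 0.0008 0.005"

```text
t: 8.9
tool_pos: [516.7, 54.5, 53.0]
tool_rot: [[0.03, 1.0, -0.002], [1.0, -0.03, -0.002], [-0.002, -0.002, -1.0]]
contact_force: [-0.3, 0.0, -3.3]
gripper_width: 0.237
```

Run:
```python
from h import *
s=st(); c=read_camera("wrist"); save(c,"w9"); f=c["frame"]
x=f[20:160,240:400]; cv2.imwrite("pics/crop9.png",cv2.resize(x,None,fx=5,fy=4,interpolation=cv2.INTER_CUBIC)[:,:,::-1])
st()
```

```text
8.9 [516.7  54.5  53. ] [-0.32  0.02 -3.28] [-0.01 -0.09  0.02] 21.8 heading 88.28
8.95 [516.8  54.3  53. ] [ 0.23 -0.31 -1.96] [-0.02 -0.07 -0.  ] 22.0 heading 88.27
```

View pics/crop9.png

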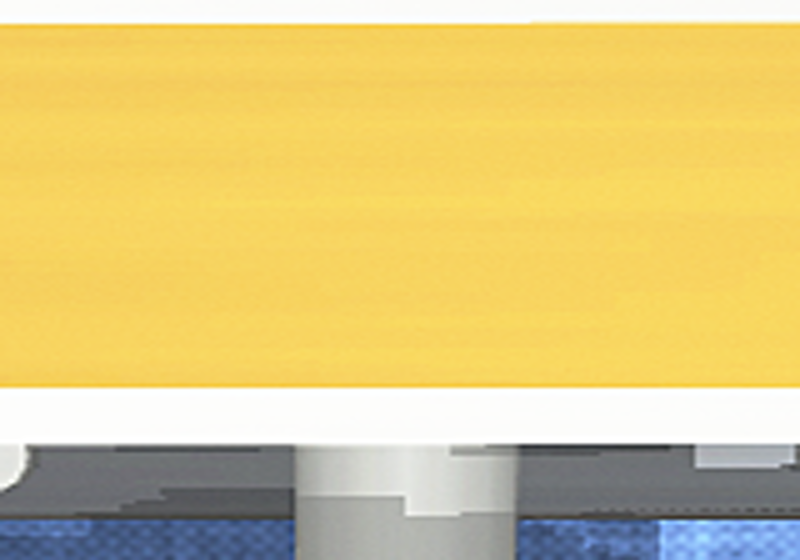

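Emit:
step_arm --pt "0 0 0 0.001 0.0003 -0.0005 0.005" --pt "0 0 0 0.002 0.0003 -0.0005 0.005" --pt "0 0 0 0.003 0.0003 -0.0005 0.005" --pt "0 0 0 0.004 0.0003 -0.0005 0.005" --pt "0 0 0 0.004 0.0003 -0.0005 0.005"

```text
t: 9.37
tool_pos: [517.2, 58.5, 53.5]
tool_rot: [[0.03, 1.0, -0.002], [1.0, -0.03, -0.002], [-0.002, -0.002, -1.0]]
contact_force: [-0.7, -0.2, -1.7]
gripper_width: 0.239
```

Emit:
step_arm --pt "0 0 0 0.001 0 0 0.005" --pt "0 0 0 0.002 0 0 0.005" --pt "0 0 0 0.002 0 0 0.005"

```text
t: 9.62
tool_pos: [517.2, 60.5, 53.5]
tool_rot: [[0.03, 1.0, -0.002], [1.0, -0.03, -0.002], [-0.002, -0.002, -1.0]]
contact_force: [0.1, 0.1, -1.3]
gripper_width: 0.239
```

Emit:
step_arm --pt "0 0 0 0.001 0 0 0.005" --pt "0 0 0 0.002 0 0 0.005" --pt "0 0 0 0.002 0 0 0.005"

```text
t: 9.87
tool_pos: [517.3, 62.5, 53.5]
tool_rot: [[0.03, 1.0, -0.002], [1.0, -0.03, -0.002], [-0.002, -0.002, -1.0]]
contact_force: [-0.1, 0.4, -2.6]
gripper_width: 0.239
```

Emit:
step_arm --pt "0 0 0 0.002 0 0 0.005" --pt "0 0 0 0.004 0 0 0.005" --pt "0 0 0 0.006 0 0 0.005" --pt "0 0 0 0.007 0 0 0.005" --pt "0 0 0 0.007 0 0 0.005"

```text
t: 10.28
tool_pos: [517.5, 69.6, 53.4]
tool_rot: [[0.03, 1.0, -0.002], [1.0, -0.03, -0.002], [-0.002, -0.002, -1.0]]
contact_force: [0.3, -0.4, -1.9]
gripper_width: 0.235
```

Emit:
step_arm --pt "0 0 0 0.002 0 0 0.005" --pt "0 0 0 0.004 0 0 0.005" --pt "0 0 0 0.006 0 0 0.005" --pt "0 0 0 0.008 0 0 0.005" --pt "0 0 0 0.008 0 0 0.005"

```text
t: 10.7
tool_pos: [517.8, 77.7, 53.5]
tool_rot: [[0.03, 1.0, -0.002], [1.0, -0.03, -0.002], [-0.002, -0.002, -1.0]]
contact_force: [-0.2, -0.1, -1.6]
gripper_width: 0.237
```

Emit:
step_arm --pt "0 0 0 0.002 0 0 0.005" --pt "0 0 0 0.004 0 0 0.005" --pt "0 0 0 0.006 0 0 0.005" --pt "0 0 0 0.007 0 0 0.005" --pt "0 0 0 0.007 0 0 0.005"

```text
t: 11.12
tool_pos: [518.0, 84.5, 53.4]
tool_rot: [[0.03, 1.0, -0.002], [1.0, -0.03, -0.002], [-0.002, -0.002, -1.0]]
contact_force: [-0.4, -0.5, -1.6]
gripper_width: 0.237
```

Run:
```python
from h import *
s=st(); c=read_camera("wrist"); save(c,"w10"); f=c["frame"]
x=f[120:240,240:400]; cv2.imwrite("pics/crop10.png",cv2.resize(x,None,fx=5,fy=5,interpolation=cv2.INTER_CUBIC)[:,:,::-1])
```

```text
11.12 [518.   84.5  53.4] [-0.44 -0.45 -1.63] [-0.01 -0.16  0.  ] 21.7 heading 88.28
```

View pics/crop10.png

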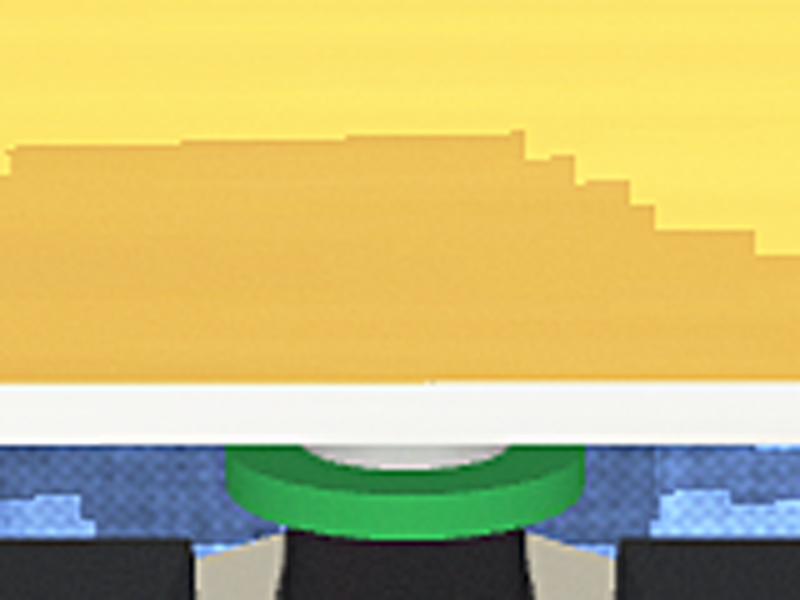

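Emit:
step_arm --pt "0 0 0 0.001 0 0 0.005" --pt "0 0 0 0.002 0 0 0.005" --pt "0 0 0 0.003 0 0 0.005" --pt "0 0 0 0.0035 0 0 0.005" --pt "0 0 0 0.0035 0 0 0.005"

```text
t: 11.58
tool_pos: [518.1, 87.9, 53.4]
tool_rot: [[0.03, 1.0, -0.002], [1.0, -0.03, -0.002], [-0.002, -0.002, -1.0]]
contact_force: [0.3, 0.1, -2.2]
gripper_width: 0.236
```

Emit:
step_arm --pt "0 0 0 0.0005 0 0 0.005" --pt "0 0 0 0.001 0 0 0.005" --pt "0 0 0 0.001 0 0 0.005" --pt "0 0 0 0.001 0 0 0.005"

```text
t: 11.92
tool_pos: [518.1, 88.8, 53.4]
tool_rot: [[0.03, 1.0, -0.002], [1.0, -0.03, -0.002], [-0.002, -0.002, -1.0]]
contact_force: [0.1, 0.3, -1.6]
gripper_width: 0.24
```

Emit:
step_arm --pt "0 0 0 0.0005 0 0 0.005" --pt "0 0 0 0.001 0 0 0.005" --pt "0 0 0 0.001 0 0 0.005" --pt "0 0 0 0.001 0 0 0.005"

```text
t: 12.25
tool_pos: [518.1, 89.8, 53.4]
tool_rot: [[0.03, 1.0, -0.002], [1.0, -0.03, -0.002], [-0.002, -0.002, -1.0]]
contact_force: [0.3, -0.1, -1.5]
gripper_width: 0.239
```

Run:
```python
from h import *
s=st(); c=read_camera("wrist"); save(c,"w11"); f=c["frame"]
x=f[120:240,240:400]; cv2.imwrite("pics/crop11.png",cv2.resize(x,None,fx=5,fy=5,interpolation=cv2.INTER_CUBIC)[:,:,::-1])
```

```text
12.25 [518.1  89.8  53.4] [ 0.27 -0.13 -1.52] [-0.05 -0.12 -0.01] 21.9 heading 88.26
```

View pics/crop11.png

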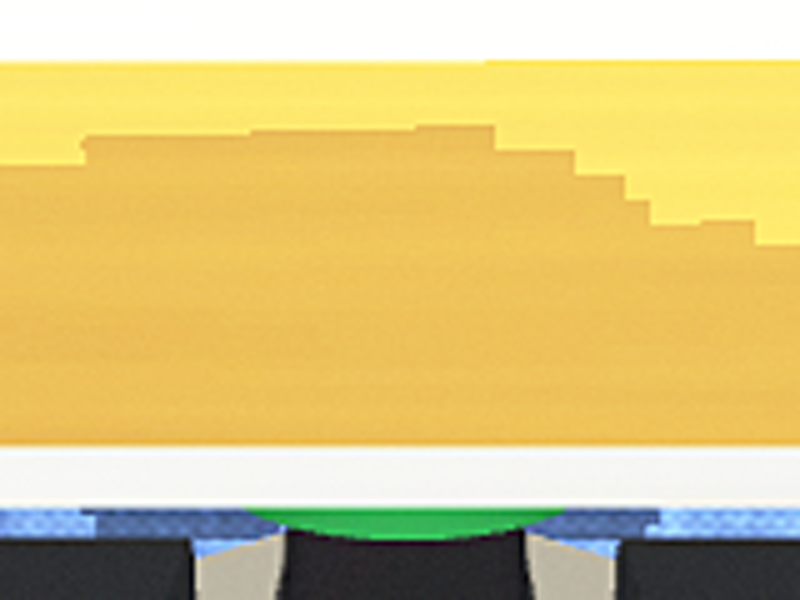

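Emit:
step_arm --pt "0 0 0 0.0005 0 0 0.005" --pt "0 0 0 0.001 0 0 0.005" --pt "0 0 0 0.001 0 0 0.005" --pt "0 0 0 0.001 0 0 0.005"

```text
t: 12.63
tool_pos: [518.2, 90.4, 53.5]
tool_rot: [[0.03, 1.0, -0.002], [1.0, -0.03, -0.002], [-0.002, -0.002, -1.0]]
contact_force: [-0.1, -3.0, -2.1]
gripper_width: 0.234
```

Emit:
step_arm --pt "0 0 0 0 0 0 0.005" --pt "0 0 0 0 0 0 0.005" --pt "0 0 0 0 0 0 0.005" --pt "0 0 0 0 0 0 0.005"

```text
t: 12.97
tool_pos: [518.2, 90.4, 53.4]
tool_rot: [[0.03, 1.0, -0.002], [1.0, -0.03, -0.002], [-0.002, -0.002, -1.0]]
contact_force: [-0.2, -5.6, -0.7]
gripper_width: 0.234
```

Run:
```python
from h import *
s=st(); c=read_camera("scene"); f=c["frame"]
cv2.imwrite("pics/s12.png",cv2.resize(f[120:270,240:440],None,fx=4,fy=4,interpolation=cv2.INTER_CUBIC)[:,:,::-1])
```

```text
12.97 [518.2  90.4  53.4] [-0.19 -5.63 -0.72] [-0.82 -0.06  0.05] 21.5 heading 88.27
```

View pics/s12.png

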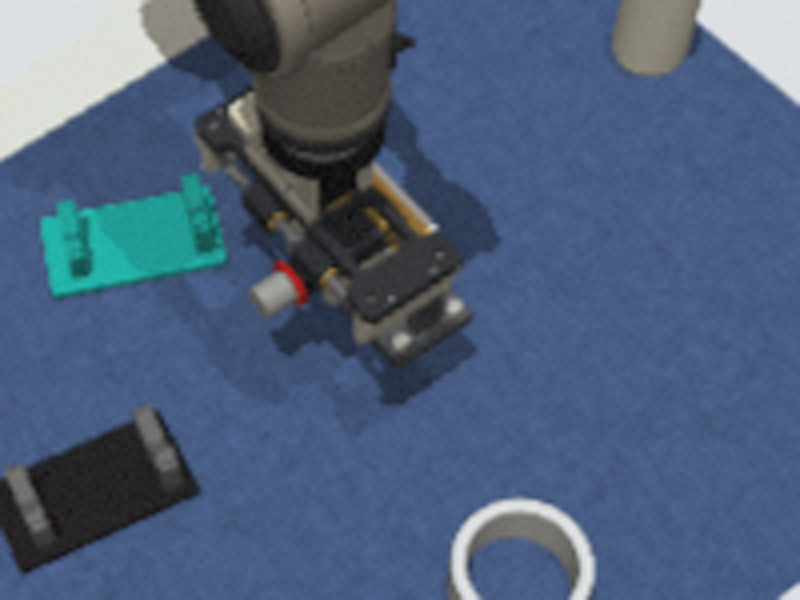

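Emit:
step_arm --pt "0 0 0 -0.002 0 0 0.005" --pt "0 0 0 -0.006 0 0 0.005" --pt "0 0 0 -0.011 0 0 0.005" --pt "0 0 0 -0.017 0 0 0.005" --pt "0 0 0 -0.023 0 0 0.005" --pt "0 0 0 -0.029 0 0 0.005" --pt "0 0 0 -0.035 0 0 0.005" --pt "0 0 0 -0.041 0 0 0.005" --pt "0 0 0 -0.047 0 0 0.005" --pt "0 0 0 -0.053 0 0 0.005" --pt "0 0 0 -0.056 0 0 0.005" --pt "0 0 0 -0.056 0 0 0.005"

```text
t: 14.02
tool_pos: [516.5, 34.1, 53.5]
tool_rot: [[0.031, 1.0, -0.002], [1.0, -0.031, -0.002], [-0.002, -0.002, -1.0]]
contact_force: [0.3, 0.7, -1.9]
gripper_width: 0.24
```

Run:
```python
from h import *
s=st()
print(local(np.array([522.4,235,140])-s["tool_pos"]))
```

```text
14.02 [516.5  34.1  53.5] [ 0.3   0.68 -1.88] [ 0.   -0.09  0.01] 22.0 heading 88.21
[ 0.2009 -0.0006 -0.0868]
```

Emit:
step_arm --pt "0 0 0 0 0 -0.02 0.005" --pt "0 0 0 0 0 -0.045 0.005" --pt "0 0 0 0 0 -0.07 0.005" --pt "0 0 0 0.005 0 -0.085 0.005" --pt "0 0 0 0.03 0 -0.087 0.005" --pt "0 0 0 0.06 0 -0.087 0.005" --pt "0 0 0 0.09 0 -0.087 0.005" --pt "0 0 0 0.12 0 -0.087 0.005" --pt "0 0 0 0.15 0 -0.087 0.005" --pt "0 0 0 0.18 -0.0005 -0.087 0.005" --pt "0 0 0 0.2 -0.0005 -0.087 0.005" --pt "0 0 0 0.2 -0.0005 -0.087 0.005"

```text
t: 15.02
tool_pos: [521.7, 238.9, 140.0]
tool_rot: [[0.026, 1.0, -0.002], [1.0, -0.026, -0.0], [-0.0, -0.002, -1.0]]
contact_force: [-0.7, -0.4, -1.7]
gripper_width: 0.233
```

Emit:
step_arm --pt "0 0 0 0 0 0 0.005" --pt "0 0 0 0 0 0 0.005" --pt "0 0 0 0 0 0 0.005"

```text
t: 15.27
tool_pos: [522.2, 233.9, 140.1]
tool_rot: [[0.031, 1.0, -0.003], [1.0, -0.031, -0.002], [-0.002, -0.002, -1.0]]
contact_force: [0.4, -0.2, -1.7]
gripper_width: 0.238
```

Run:
```python
from h import *
s=st()
print(local(np.array([522.5,235,53.5])-s["tool_pos"]))
c=read_camera("wrist"); save(c,"w13")
```

```text
15.27 [522.2 233.9 140.1] [ 0.42 -0.19 -1.67] [-0.02 -0.07 -0.05] 21.8 heading 88.21
[0.0012 0.0005 0.0866]
```

View pics/w13.png

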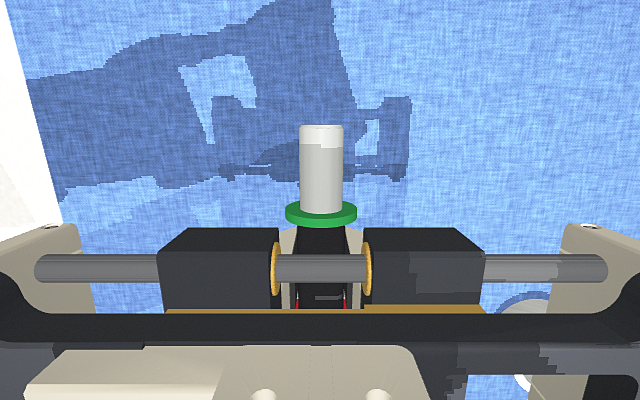

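Emit:
step_arm --pt "0 0 0 0.003 0 0.015 0.005" --pt "0 0 0 0.003 0.0003 0.035 0.005" --pt "0 0 0 0.003 0.0003 0.055 0.005" --pt "0 0 0 0.003 0.0003 0.072 0.005" --pt "0 0 0 0.003 0.0003 0.083 0.005" --pt "0 0 0 0.003 0.0003 0.0866 0.005" --pt "0 0 0 0.003 0.0003 0.0866 0.005" --pt "0 0 0 0.003 0.0003 0.0866 0.005" --pt "0 0 0 0.003 0.0003 0.0866 0.005"

```text
t: 16.07
tool_pos: [523.3, 237.8, 54.7]
tool_rot: [[0.031, 1.0, -0.0], [1.0, -0.031, -0.001], [-0.001, -0.0, -1.0]]
contact_force: [-0.2, -0.2, -1.0]
gripper_width: 0.241
```

Run:
```python
from h import *
s=st()
t=s["tool_pos"]; y=t[1]; print("err x", 518.2+0.0305*(y-90.4)-t[0], "z",53.4-t[2],"to stop",t[1]-209.4)
f=read_camera("scene")["frame"]
cv2.imwrite("pics/s14.png",cv2.resize(f[80:230,260:460],None,fx=4,fy=4,interpolation=cv2.INTER_CUBIC)[:,:,::-1])
```

```text
16.07 [523.3 237.8  54.7] [-0.19 -0.21 -0.98] [-0.02 -0.1  -0.  ] 22.1 heading 88.25
err x -0.5729996889200493 z -1.333081300131255 to stop 28.42797710717167
```

View pics/s14.png

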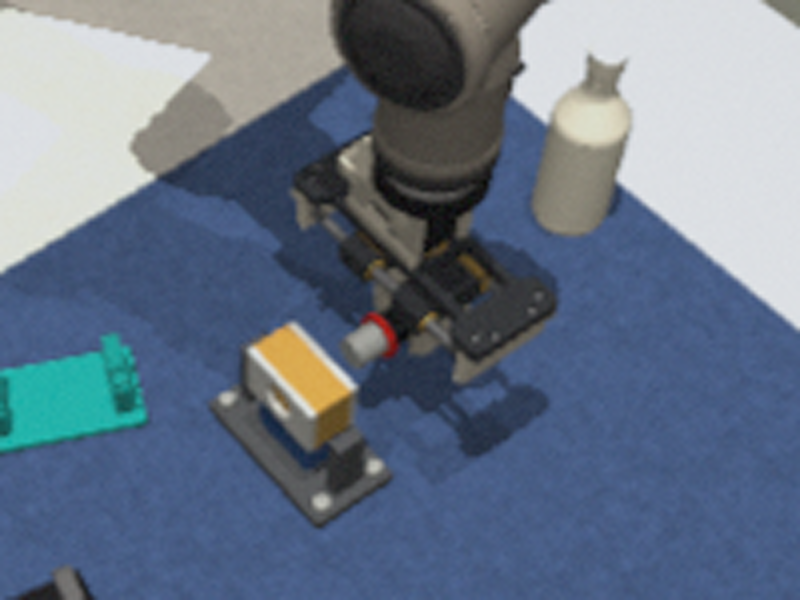

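Emit:
step_arm --pt "0 0 0 -0.002 -0.0005 0.0012 0.005" --pt "0 0 0 -0.006 -0.0005 0.0012 0.005" --pt "0 0 0 -0.011 -0.0005 0.0012 0.005" --pt "0 0 0 -0.016 -0.0005 0.0012 0.005" --pt "0 0 0 -0.02 -0.0005 0.0012 0.005" --pt "0 0 0 -0.02 -0.0005 0.0012 0.005" --pt "0 0 0 -0.02 -0.0005 0.0012 0.005" --pt "0 0 0 -0.02 -0.0005 0.0012 0.005"

```text
t: 16.78
tool_pos: [521.4, 217.7, 52.5]
tool_rot: [[0.031, 1.0, -0.002], [1.0, -0.031, -0.002], [-0.002, -0.002, -1.0]]
contact_force: [0.9, 0.2, -1.6]
gripper_width: 0.24
```

Run:
```python
from h import *
s=st()
t=s["tool_pos"]; y=t[1]; print("err x", 518.2+0.0305*(y-90.4)-t[0], "z",53.4-t[2],"to stop",t[1]-209.4)
```

```text
16.78 [521.4 217.7  52.5] [ 0.86  0.24 -1.64] [-0.04 -0.07 -0.02] 22.0 heading 88.25
err x 0.6490981799649944 z 0.9419141941970466 to stop 8.329230354881958
```

Settled a bit past; correct half a millimetre up and sideways, then advance gently.

Emit:
step_arm --pt "0 0 0 0 0.0006 -0.0009 0.005" --pt "0 0 0 -0.001 0.0006 -0.0009 0.005" --pt "0 0 0 -0.002 0.0006 -0.0009 0.005" --pt "0 0 0 -0.003 0.0006 -0.0009 0.005" --pt "0 0 0 -0.004 0.0006 -0.0009 0.005" --pt "0 0 0 -0.0045 0.0006 -0.0009 0.005" --pt "0 0 0 -0.0045 0.0006 -0.0009 0.005" --pt "0 0 0 -0.0045 0.0006 -0.0009 0.005"

```text
t: 17.45
tool_pos: [521.8, 213.2, 53.3]
tool_rot: [[0.03, 1.0, -0.002], [1.0, -0.03, -0.002], [-0.002, -0.002, -1.0]]
contact_force: [-0.2, -0.4, -2.6]
gripper_width: 0.236
```

Run:
```python
from h import *
s=st()
t=s["tool_pos"]; y=t[1]; print("err x", 518.2+0.0305*(y-90.4)-t[0], "z",53.4-t[2],"to stop",t[1]-209.4)
```

```text
17.45 [521.8 213.2  53.3] [-0.21 -0.42 -2.57] [-0.   -0.14  0.06] 21.7 heading 88.26
err x 0.162748049810034 z 0.09755335726514147 to stop 3.784991855918122
```

No contact, so it is entering the counterbore (tip about 1 mm in). Advance 3 mm.

Emit:
step_arm --pt "0 0 0 -0.0007 0 0 0.005" --pt "0 0 0 -0.0014 0 0 0.005" --pt "0 0 0 -0.0021 0 0 0.005" --pt "0 0 0 -0.0028 0 0 0.005" --pt "0 0 0 -0.003 0 0 0.005" --pt "0 0 0 -0.003 0 0 0.005"

```text
t: 17.95
tool_pos: [521.7, 210.1, 53.3]
tool_rot: [[0.03, 1.0, -0.002], [1.0, -0.03, -0.002], [-0.002, -0.002, -1.0]]
contact_force: [0.6, 0.1, -2.1]
gripper_width: 0.237
```

Emit:
step_arm --pt "0 0 0 -0.0005 0 0 0.005" --pt "0 0 0 -0.001 0 0 0.005" --pt "0 0 0 -0.001 0 0 0.005"

```text
t: 18.2
tool_pos: [521.7, 209.4, 53.3]
tool_rot: [[0.03, 1.0, -0.002], [1.0, -0.03, -0.001], [-0.001, -0.002, -1.0]]
contact_force: [0.0, 1.9, -2.3]
gripper_width: 0.237
```

Emit:
step_arm --pt "0 0 0 -0.0003 0 0 0.005" --pt "0 0 0 -0.0004 0 0 0.005" --pt "0 0 0 -0.0004 0 0 0.005" --pt "0 0 0 -0.0004 0 0 0.005"

```text
t: 18.53
tool_pos: [521.7, 209.3, 53.4]
tool_rot: [[0.03, 1.0, -0.002], [1.0, -0.03, -0.001], [-0.001, -0.002, -1.0]]
contact_force: [-0.3, 4.7, -1.9]
gripper_width: 0.238
```

Emit:
step_arm --pt "0 0 0 0 0 0 0.005" --pt "0 0 0 0 0 0 0.005" --pt "0 0 0 0 0 0 0.005"

```text
t: 18.78
tool_pos: [521.7, 209.3, 53.4]
tool_rot: [[0.03, 1.0, -0.002], [1.0, -0.03, -0.001], [-0.001, -0.002, -1.0]]
contact_force: [0.4, 5.4, -1.9]
gripper_width: 0.243
```

Emit:
step_arm --pt "0 0 0 -0.0002 0 0 0.005" --pt "0 0 0 -0.0002 0 0 0.005" --pt "0 0 0 -0.0002 0 0 0.005" --pt "0 0 0 -0.0002 0 0 0.005"

```text
t: 19.12
tool_pos: [521.7, 209.3, 53.4]
tool_rot: [[0.03, 1.0, -0.002], [1.0, -0.03, -0.001], [-0.001, -0.002, -1.0]]
contact_force: [-0.4, 5.4, -2.3]
gripper_width: 0.238
```

Run:
```python
from h import *
st()
f=read_camera("scene")["frame"]
cv2.imwrite("pics/s15.png",cv2.resize(f[80:230,260:460],None,fx=4,fy=4,interpolation=cv2.INTER_CUBIC)[:,:,::-1])
```

```text
19.12 [521.7 209.3  53.4] [-0.37  5.39 -2.31] [ 0.96 -0.11 -0.07] 21.8 heading 88.26
```

View pics/s15.png

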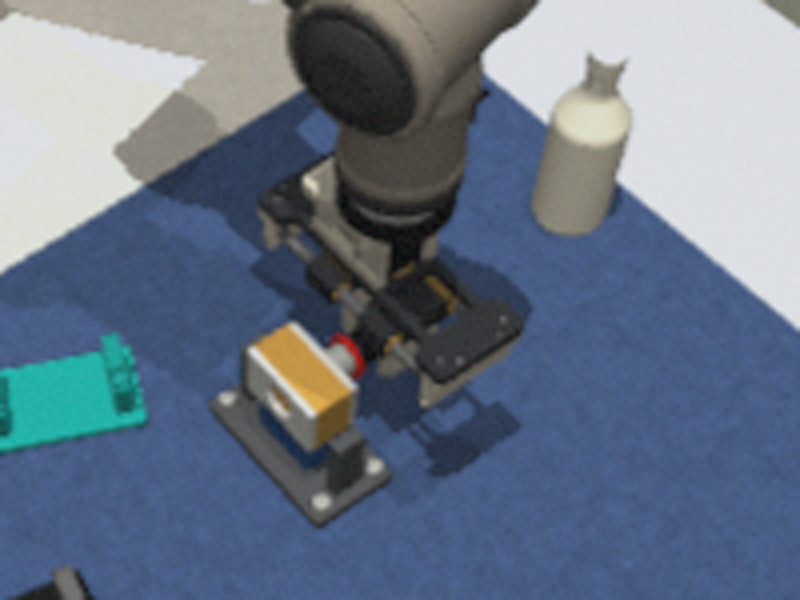

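Emit:
step_arm --pt "0 0 0 0.001 0 0 0.005" --pt "0 0 0 0.004 0 0 0.005" --pt "0 0 0 0.009 0 0 0.005" --pt "0 0 0 0.016 0 0 0.005" --pt "0 0 0 0.023 0 0 0.005" --pt "0 0 0 0.028 0 0 0.005" --pt "0 0 0 0.028 0 -0.015 0.005" --pt "0 0 0 0.028 0 -0.04 0.005" --pt "0 0 0 0.028 0 -0.065 0.005" --pt "0 0 0 0.028 0 -0.085 0.005" --pt "0 0 0 0.028 0 -0.09 0.005" --pt "0 0 0 0.028 0 -0.09 0.005"

```text
t: 20.17
tool_pos: [523.5, 237.4, 144.7]
tool_rot: [[0.03, 1.0, 0.001], [1.0, -0.03, -0.001], [-0.001, 0.001, -1.0]]
contact_force: [1.0, 1.2, -1.6]
gripper_width: 0.237
```

Run:
```python
from h import *
s=st()
for p in ((515,-60,141),(524.8,-118.6,141)): print(local(np.array(p)-s["tool_pos"]))
```

```text
20.17 [523.5 237.4 144.7] [ 0.95  1.19 -1.57] [-0.03 -0.1   0.04] 21.8 heading 88.29
[-0.2975  0.0004  0.0039]
[-0.3558  0.012   0.004 ]
```

Emit:
step_arm --pt "0 0 0 -0.02 0 0 0.005" --pt "0 0 0 -0.05 0 0 0.005" --pt "0 0 0 -0.085 0 0 0.005" --pt "0 0 0 -0.12 0 0 0.005" --pt "0 0 0 -0.155 0 0 0.005" --pt "0 0 0 -0.19 0 0 0.005" --pt "0 0 0.03 -0.225 0 0 0.005" --pt "0 0 0.08 -0.26 0.002 0 0.005" --pt "0 0 0.13 -0.295 0.004 0 0.005" --pt "0 0 0.175 -0.325 0.008 0 0.005" --pt "0 0 0.175 -0.35 0.012 0 0.005" --pt "0 0 0.175 -0.3558 0.012 0 0.005"

```text
t: 21.17
tool_pos: [523.6, -122.8, 142.1]
tool_rot: [[0.207, 0.978, -0.004], [0.978, -0.207, -0.002], [-0.003, -0.003, -1.0]]
contact_force: [-0.1, -0.5, -1.3]
gripper_width: 0.235
```

Emit:
step_arm --pt "0 0 0 0 0 0 0.005" --pt "0 0 0 0 0 0 0.005" --pt "0 0 0 0 0 0 0.005" --pt "0 0 0 0 0 0 0.005"

```text
t: 21.5
tool_pos: [523.6, -117.8, 143.5]
tool_rot: [[0.202, 0.979, -0.003], [0.979, -0.202, -0.001], [-0.002, -0.003, -1.0]]
contact_force: [0.1, 0.4, -1.9]
gripper_width: 0.237
```

Run:
```python
from h import *
s=st(); print(local(np.array([525,-118.6,40])-s["tool_pos"]))
c=read_camera("wrist"); save(c,"w16")
```

```text
21.5 [ 523.6 -117.8  143.5] [ 0.06  0.38 -1.93] [-0.02 -0.1   0.02] 21.8 heading 78.33
[-0.0004  0.0018  0.1035]
```

View pics/w16.png

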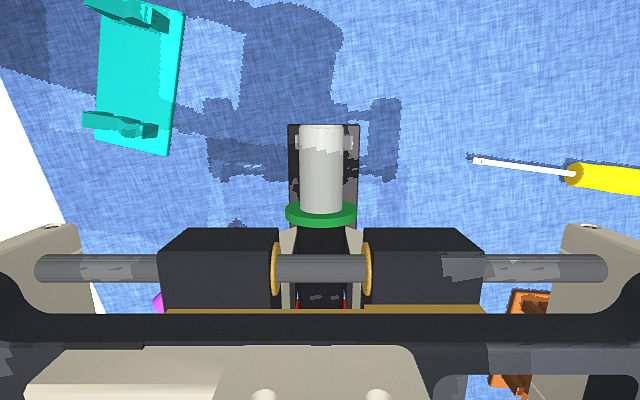

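Emit:
step_arm --pt "0 0 0 0 0.0018 0.02 0.005" --pt "0 0 0 0 0.0018 0.045 0.005" --pt "0 0 0 0 0.0018 0.07 0.005" --pt "0 0 0 0 0.0018 0.09 0.005" --pt "0 0 0 0 0.0018 0.1 0.005" --pt "0 0 0 0 0.0018 0.1035 0.005" --pt "0 0 0 0 0.0018 0.1035 0.005" --pt "0 0 0 0 0.0018 0.1035 0.005" --pt "0 0 0 0 0.0018 0.1035 0.005"

```text
t: 22.3
tool_pos: [526.4, -120.0, 41.7]
tool_rot: [[0.204, 0.979, 0.0], [0.979, -0.204, -0.003], [-0.003, 0.001, -1.0]]
contact_force: [0.1, -0.1, -2.0]
gripper_width: 0.235
```

Run:
```python
from h import *
s=st(); print(local(np.array([525.1,-118.6,24])-s["tool_pos"]))
c=read_camera("wrist"); save(c,"w17")
```

```text
22.3 [ 526.4 -120.    41.7] [ 0.14 -0.11 -2.  ] [ 0.03 -0.08 -0.  ] 21.6 heading 78.25
[ 0.0011 -0.0015  0.0177]
```

View pics/w17.png

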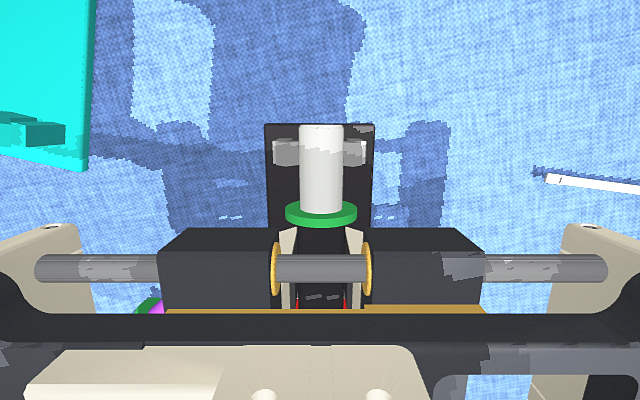

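Emit:
step_arm --pt "0 0 0 0.0005 -0.001 0.004 0.005" --pt "0 0 0 0.0005 -0.001 0.008 0.005" --pt "0 0 0 0.0005 -0.001 0.012 0.005" --pt "0 0 0 0.0005 -0.001 0.0145 0.005" --pt "0 0 0 0.0005 -0.001 0.016 0.005" --pt "0 0 0 0.0005 -0.001 0.016 0.005" --pt "0 0 0 0.0005 -0.001 0.016 0.005"

```text
t: 22.93
tool_pos: [524.5, -119.1, 24.2]
tool_rot: [[0.204, 0.979, -0.002], [0.979, -0.204, -0.002], [-0.002, -0.002, -1.0]]
contact_force: [0.5, -0.3, -3.0]
gripper_width: 0.234
```

Emit:
step_arm --pt "0 0 0 0 0 0.0003 0.005" --pt "0 0 0 0 0 0.0006 0.005" --pt "0 0 0 0 0 0.0006 0.005" --pt "0 0 0 0 0 0.0006 0.005"

```text
t: 23.27
tool_pos: [524.7, -119.2, 23.9]
tool_rot: [[0.204, 0.979, -0.002], [0.979, -0.204, -0.002], [-0.002, -0.001, -1.0]]
contact_force: [0.4, -0.3, -0.9]
gripper_width: 0.236
```

Touching down. Opening modestly.

Emit:
step_arm --pt "0 0 0 0 0 0 0.022" --pt "0 0 0 0 0 0 0.026" --pt "0 0 0 0 0 0 0.035" --pt "0 0 0 0 0 0 0.05" --pt "0 0 0 0 0 0 0.06" --pt "0 0 0 0 0 0 0.06" --pt "0 0 0 0 0 0 0.06" --pt "0 0 0 0 0 0 0.06"

```text
t: 23.93
tool_pos: [524.5, -119.1, 23.8]
tool_rot: [[0.204, 0.979, -0.002], [0.979, -0.204, -0.002], [-0.002, -0.002, -1.0]]
contact_force: [0.3, -0.3, 0.2]
gripper_width: 0.641
```

Run:
```python
from h import *
s=st()
c=read_camera("wrist"); save(c,"w18")
```

```text
23.93 [ 524.5 -119.1   23.8] [ 0.29 -0.25  0.21] [-0.   -0.1   0.02] 58.8 heading 78.24
```

View pics/w18.png

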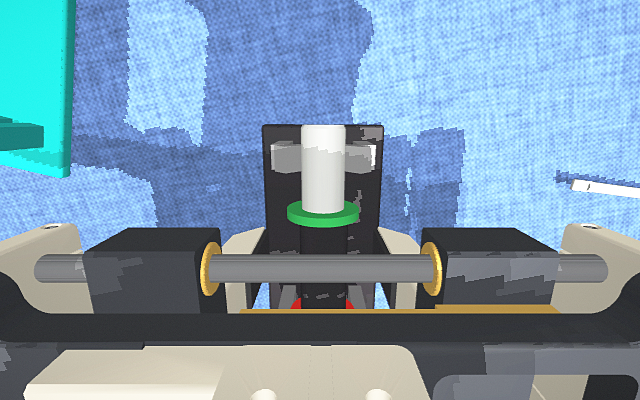

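Gauge lies in the V (columns 302–344, collar centred at 323, as at the start). Raise.

Emit:
step_arm --pt "0 0 0 0 0 -0.01 0.06" --pt "0 0 0 0 0 -0.03 0.06" --pt "0 0 0 0 0 -0.06 0.06" --pt "0 0 0 0 0 -0.1 0.06" --pt "0 0 0 0 0 -0.14 0.06" --pt "0 0 0 0.02 0 -0.18 0.06" --pt "0 0 0 0.0236 0 -0.216 0.06" --pt "0 0 0 0.0236 0 -0.216 0.06" --pt "0 0 0 0.0236 0 -0.216 0.06" --pt "0 0 0 0.0236 0 -0.216 0.06"

```text
t: 24.82
tool_pos: [529.3, -95.5, 239.6]
tool_rot: [[0.204, 0.979, -0.003], [0.979, -0.204, -0.002], [-0.002, -0.002, -1.0]]
contact_force: [-0.1, -0.5, -0.6]
gripper_width: 0.653
```

Run:
```python
from h import *
s=st(); c=read_camera("wrist"); f=c["frame"]; save(c,"w19")
hsv=cv2.cvtColor(f,cv2.COLOR_RGB2HSV)
roi=np.zeros(f.shape[:2],bool); roi[120:245,290:360]=1
g=roi&(hsv[...,0]>45)&(hsv[...,0]<80)&(hsv[...,1]>100)&(hsv[...,2]>50)
r=roi&((hsv[...,0]<8)|(hsv[...,0]>172))&(hsv[...,1]>120)&(hsv[...,2]>70)
P=[]
for n,m in (("g",g),("r",r)):
    ys,xs=np.nonzero(m); P.append(ray(c,(xs.min()+xs.max())/2,ys.mean(),53))
d=P[0]-P[1]; print(np.degrees(np.arctan2(d[0],d[1])),(P[0]+P[1])/2,np.linalg.norm(d))
cv2.imwrite("pics/s19.png",read_camera("scene")["frame"][:,:,::-1])
```

```text
24.82 [529.3 -95.5 239.6] [-0.11 -0.54 -0.56] [-0.06 -0.08  0.  ] 59.9 heading 78.25
12.35182533540825 [ 524.62742593 -119.05042187   53.        ] 55.697064657016824
```

View pics/w19.png

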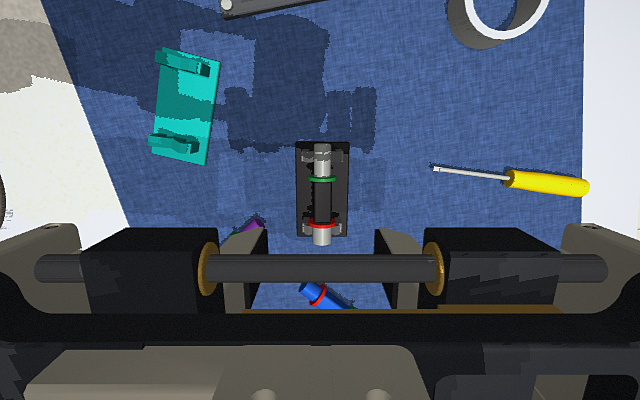

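View pics/s19.png

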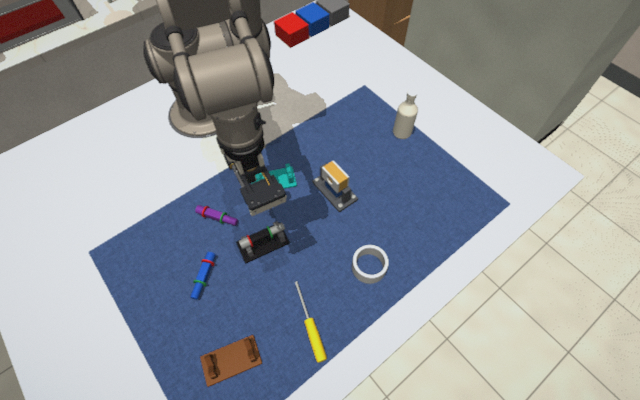

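The gauge measures (524.6, -119.1) against (524.8, -118.5) at the start. It lies in both Vs, and nothing else has moved.

Run:
```python
from cell import bot
print(bot.hand_in())
```

```text
the job is handed in; nothing more can be done
None
```

The gauge check is done and handed in at about 25 s; hand-in reports no verdict, so the results below are from my own readings.

- **Go end:** It slid fully home with no measurable resistance. The green collar met the face at 3 to 6 N, held for more than 0.3 s, and I drew it out freely.
- **No-go end:** It was offered squarely to the opposite mouth and refused at the step. The stop came 118.9 mm from the go-home position, against 119 mm expected. I pressed at about 5 N for more than 0.5 s. The highest force I read at either end was 5.6 N, against the 18 N limit.
- **Return to the cradle:** The gauge lies back in both V supports and is released. Its plan position is within about 1 mm of where it started. Its axis angle reads 12.4° now against 11.6° before, which is about the measurement scatter.
- **Surroundings:** In the last scene picture the bottle, tape, screwdriver and look-alikes look unmoved (checked by eye). The arm is clear above everything.

No check failed. The only disagreement was that TCP readings differed from commanded poses by up to about 2 mm just after some moves; I waited or corrected for this before each entry.

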